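# Nest the melting cups and find the full wax tin by feel

### The job

Get the ski bench ready for melting wax: stand the copper middle cup in the wide white pot, then the narrow aluminium cup in the copper one. Next heft the three look-alike green tins one at a time, in order from the robot's left to its right, lifting each clear of the cork mat for about a second and standing each back upright on the mat. Finish while holding the heaviest tin up, upright and still, right above the narrow cup and clear of it, with the other two tins standing on the mat; let nothing tip over and leave the block, jar, pick and gummi alone.

Things in the scene. Friction and masses are not known exactly. Their poses are not given: they have to be found in the camera images.
- wide_pot: wide white enamelled pot, open, upright: outer diameter 140 mm, height 50 mm, wall and floor 4 mm thick, 0.55 kg, loose. Origin at the centre of its underside, z up
- middle_cup: straight copper cup, open, upright: outer diameter 62 mm, height 70 mm, wall and floor 4 mm (inside diameter 54 mm), 0.16 kg. Origin at the centre of its underside, z up. Stood in the pot its rim is 24 mm above the pot's rim
- narrow_cup: straight narrow aluminium cup, open, upright: outer diameter 44 mm, height 96 mm, wall and floor 4 mm, 0.09 kg. Origin at the centre of its underside, z up. Stood in the copper cup its rim is 30 mm above the copper rim; when all are nested its rim is 104 mm above the bench
- narrow_cup_rim (a point): centre of the narrow cup's mouth, 96 mm above its underside
- mat: thin cork mat fixed on the bench, 170 mm (its x) by 360 mm (its y), 4 mm thick, on which the three tins stand in a row along its y, about 120 mm apart. Origin at the centre of its underside
- tin_left: closed round wax tin, green with a paper band and brass lid, diameter 62 mm, height 96 mm, standing on the cork mat; the robot's leftmost (greatest y) of three that look exactly alike. Origin at the centre of its underside, z up. What it weighs has to be felt: the fullest tin weighs about 335 to 370 g, the other two, part used, between 135 and 235 g. Wax cakes lie loose inside
- tin_middle: closed round wax tin, green with a paper band and brass lid, diameter 62 mm, height 96 mm, standing on the cork mat; the middle one of three that look exactly alike. Origin at the centre of its underside, z up. What it weighs has to be felt: the fullest tin weighs about 335 to 370 g, the other two, part used, between 135 and 235 g. Wax cakes lie loose inside
- tin_right: closed round wax tin, green with a paper band and brass lid, diameter 62 mm, height 96 mm, standing on the cork mat; the robot's rightmost (least y) of three that look exactly alike. Origin at the centre of its underside, z up. What it weighs has to be felt: the fullest tin weighs about 335 to 370 g, the other two, part used, between 135 and 235 g. Wax cakes lie loose inside
- sanding_block: bystander: beechwood sanding block, 60 x 100 x 34 mm, origin at the centre of its underside
- wax_jar: bystander: green glass jar with a steel cap, diameter 64 mm, 70 mm high, origin at the centre of its underside
- groove_pick: bystander: flat aluminium groove pick, about 170 mm long (its y), 18 mm wide, 8 mm thick, origin on its underside
- edge_gummi: bystander: red rubber edge gummi, 40 x 65 x 20 mm, origin at the centre of its underside
Mind the look-alikes: they are no part of the job. What is shaped like the tin_left but blue or red is not meant.

How it is judged (in metres and radians):
On the way, in this order (a step that is already met when the one before it is completed fails the run):
1. the copper cup stands in the wide pot, let go (z of middle_cup in the frame of wide_pot below 0.012 m and horizontal distance between middle_cup and wide_pot below 0.038 m and angle between each of middle_cup, wide_pot's own z axis and vertical below 0.12 rad and contact force between middle_cup and the fingers below 0.1 N), for 0.2 s.
2. the narrow cup stands in the copper cup, which is in the pot, let go (z of middle_cup in the frame of wide_pot below 0.012 m and horizontal distance between middle_cup and wide_pot below 0.038 m and angle between each of middle_cup, wide_pot, narrow_cup's own z axis and vertical below 0.12 rad and z of narrow_cup in the frame of middle_cup below 0.012 m and horizontal distance between narrow_cup and middle_cup below 0.01 m and contact force between narrow_cup and the fingers below 0.1 N), for 0.2 s.
3. the left tin is lifted clear of the mat in the fingers, the other two standing on the mat (height (world z) of tin_left above 0.03 m and contact force between tin_left and the fingers above 1 N and contact force between tin_left and mat below 0.02 N and contact force between each of tin_middle, tin_right and mat above 0.8 N), for 0.3 s.
4. the middle tin is lifted clear of the mat in the fingers, the other two standing on the mat (height (world z) of tin_middle above 0.03 m and contact force between tin_middle and the fingers above 1 N and contact force between tin_middle and mat below 0.02 N and contact force between each of tin_left, tin_right and mat above 0.8 N), for 0.3 s.
5. the right tin is lifted clear of the mat in the fingers, the other two standing on the mat (height (world z) of tin_right above 0.03 m and contact force between tin_right and the fingers above 1 N and contact force between tin_right and mat below 0.02 N and contact force between each of tin_left, tin_middle and mat above 0.8 N), for 0.3 s.
At the end, for the whole second after the job is handed in: Fullest tin held still in the fingers, tilt under 0.25 rad, underside 125 to 300 mm above the bench, axis within 40 mm of the narrow cup's; the other tins (each under 2.8 N) upright on the mat, untouched; narrow cup on the copper cup's floor, that on the pot's floor, tilts under 0.12 rad (all of step 2 and ((contact force between tin_left and the fingers above 1 N and height (world z) of tin_left between 0.125 and 0.3 m and horizontal distance between tin_left and narrow_cup_rim below 0.04 m and angle between tin_left's own z axis and vertical below 0.25 rad and linear speed of each of tin_left, tin_middle, tin_right below 0.03 m/s and contact force between tin_middle and mat between 0.8 and 2.8 N and angle between each of tin_middle, tin_right's own z axis and vertical below 0.1 rad and contact force between each of tin_middle, tin_right and the fingers below 0.1 N and contact force between tin_right and mat between 0.8 and 2.8 N) or (contact force between tin_middle and the fingers above 1 N and height (world z) of tin_middle between 0.125 and 0.3 m and horizontal distance between tin_middle and narrow_cup_rim below 0.04 m and angle between tin_middle's own z axis and vertical below 0.25 rad and linear speed of each of tin_middle, tin_left, tin_right below 0.03 m/s and contact force between tin_left and mat between 0.8 and 2.8 N and angle between each of tin_left, tin_right's own z axis and vertical below 0.1 rad and contact force between each of tin_left, tin_right and the fingers below 0.1 N and contact force between tin_right and mat between 0.8 and 2.8 N) or (contact force between tin_right and the fingers above 1 N and height (world z) of tin_right between 0.125 and 0.3 m and horizontal distance between tin_right and narrow_cup_rim below 0.04 m and angle between tin_right's own z axis and vertical below 0.25 rad and linear speed of each of tin_right, tin_left, tin_middle below 0.03 m/s and contact force between tin_left and mat between 0.8 and 2.8 N and angle between each of tin_left, tin_middle's own z axis and vertical below 0.1 rad and contact force between each of tin_left, tin_middle and the fingers below 0.1 N and contact force between tin_middle and mat between 0.8 and 2.8 N)) and contact force between middle_cup and the fingers below 0.1 N); the arm keeps its last pose, push and grip.
It fails at once if the sanding block, jar, pick or gummi is moved more than 30 mm (distance of any of sanding_block, wax_jar, groove_pick, edge_gummi from where it was at the start of the episode above 0.03 m).
It fails at once if a tin, cup or the pot is tipped over (angle between any of tin_left, tin_middle, tin_right, wide_pot, middle_cup, narrow_cup's own z axis and vertical above 0.7 rad).
It also fails if it takes over 72 s, if anything falls off the work surface, if the arm or the gripper's body presses on something with over 40 N, if the wrist force passes 120 N, or if a joint passes its speed limit or range.

### The arm

A 6-joint arm with a two-finger parallel gripper is mounted at the origin on the work surface. World frame = base frame: x ahead of the robot, y to its left, z up, the work surface at z = 0. Lengths are in mm, angles in rad, forces in N, time in s.
With the tool pointing down it reaches from about 425 to 1125 mm from the base axis. Payload 14.9 kg.
Tool frame: the origin (TCP) lies at the very end of the fingers, on their centre line; the grasp point (between the pads) lies 19 mm behind it (r.grip_point_offset is the distance from the TCP to the grasp point, in mm); z points along the fingers, y is the direction in which the jaws open and shut (so a half turn about z gives the same grasp; the last joint's range is limited). The gripper opens to 91 mm and grips with 3 to 60 N. Pads are 32 mm wide; open, the fingers measure 118 mm over their backs; the gripper's body (76 mm by 178 mm) begins 60 mm behind the grasp point.
Start: joints at [1.121, 0.379, 1.734, -0, 1.028, -0.033], TCP at [283.394, 640.083, 213.932] pointing down, gripper open.
Joint ranges: [-2.77, 2.77], [-0.74, 2.19], [0, 2.66], [-1.06, 4.2], [0.31, 2.87], [-3.08, 3.08]. Speed limits (rad/s): [1.89, 1.89, 2.39, 3.14, 3.14, 3.14].

### API

Orientations are given as a unit quaternion [x, y, z, w].
In Python, from workcell import r gives the robot as it stands.
- The arm moves only by the tool carry_out, never from a script. Its argument "rows" is a list of rows, each an object with "slide": the shift along the world's x, y, z in m, a list of three; "angular": the turn, a rotation vector about the world's x, y, z in rad, a list of three. In form: [{"slide": [x, y, z], "angular": [ax, ay, az]}, ...]. A call has 1 to 12 rows; each row shifts and turns the commanded pose from where the row before left it; what a row does not reach is not made up. A row lasts 1/12 s, in which the tool goes at most 41.7 mm and 7.16 degrees, less where a joint would pass 70% of its speed; a pose out of reach is approached as far as the arm can. A call is refused whole if a number of a shift passes 0.0417 or a number of a turn 0.125, either way. A call with a gripper value outside its range is refused whole. "gripper" is the gripper's target within -1 to 1 (shut at 1, half-way at 0, fully open at -1), set as the call begins (left out, the last holds). The fingers move at their own pace and stop on an object; "squeeze" is the grip in N (left out, the last holds). Time passes only in rows, so rows that do not move let the fingers close. It gives the time, the measured TCP pose, the force and the opening at its end, in the units of the state.
- r.get_obs(): the state, without advancing time (a new reading comes with each control period).
- r.grab_frame(name): name is "scene" or "top" or "wrist"; returns a dict with "frame" (400x640x3 uint8, blue, green, red), "fovy" (degrees; the focal length in pixels is half the picture's height over the tangent of half this angle, whatever the lens; pixels are square), "cx", "cy" (the principal point, pixels), "R" (3x3) and "t" (3): a world point X has camera coordinates R X + t. Camera axes: x right, y down, z forward; pixel columns grow to the right and rows downward; lengths in mm; the calibration is good to about 2 mm. A picture is of the moment at which its call begins. There is no depth.
- r.job_done(): hands the job in, once; it reports no verdict.
The state is a dict: "time": time; "qpos": joint angles; "joint_vel": joint speeds; "effort": joint torques, N m; "tool_pos": TCP position; "orientation": TCP orientation; "wrist_force": force on the tool from outside, world axes, zero at the start; "torque": the same for the moment, N m; "opening": opening from 0.0 (shut) to 1.0 (fully open).
Only numpy, scipy, OpenCV 4.12 (cv2) and the standard library are available. Lean on these libraries where they do the work, as an engineer would, in place of code of your own. Each camera call takes 0.05 s, during which the arm holds its last target. There are 200 camera calls.

## Working session

There is one attempt and no reset: what is moved stays moved. The work goes in short steps, Python scripts to look and compute and a tool call to move; the robot and the scene stay as the last step left them, time stands still between calls to the robot, and variables do not carry over. Pictures are saved under pics/ and viewed, about 8 in all and at most 12, crops included, and the job is handed in when it is done.

Besides the shell and the picture viewer there is one more tool, called after "Emit:" as a command line: name --argument value ..., lists and objects as JSON in quotes. carry_out: Moves the arm, as the interface text tells. Its arguments: {"type":"object","properties":{"rows":{"type":"array"},"gripper":{"type":"number"},"squeeze":{"type":"number"}},"required":["rows"]}

```bash
mkdir -p pics; cat > h.py <<'E'
import numpy as np, cv2
from workcell import r
def snap(name,fn):
    f=r.grab_frame(name); cv2.imwrite('pics/'+fn+'.png',f['frame'])
    np.savez('pics/'+fn+'.npz',**{k:np.array(f[k]) for k in('fovy','cx','cy','R','t')}); return f
def foc(f): return 200/np.tan(np.radians(float(f['fovy']))/2)
def pt(f,u,v,z):
    R=np.array(f['R']);t=np.array(f['t']);k=foc(f)
    d=R.T@np.array([(u-float(f['cx']))/k,(v-float(f['cy']))/k,1]);c=-R.T@t
    return c+d*(z-c[2])/d[2]
def proj(f,X):
    p=np.array(f['R'])@np.array(X,float)+np.array(f['t']);k=foc(f)
    return p[0]/p[2]*k+float(f['cx']),p[1]/p[2]*k+float(f['cy'])
def ld(fn): return np.load('pics/'+fn+'.npz')
E
python3 - <<'E'
from h import *
f=snap('top','top0');g=snap('scene','sc0')
for x in(f,g): print(x['fovy'],x['cx'],x['cy'],-np.array(x['R']).T@x['t'])
print(r.get_obs())
E
```

```text
49.34801978775502 315.84497674158246 197.9675196404239 [ 420.09371354  -23.98399391 1281.03742142]
44.43720484886182 316.23617315661005 202.81155542761505 [1257.56308886  219.08144925  866.55019251]
{'time': 0.1, 'qpos': array([ 1.12070271e+00,  3.79338538e-01,  1.73472701e+00,  7.70009657e-06,
        1.02852509e+00, -3.32983094e-02]), 'joint_vel': array([ 8.17548832e-04, -1.10448290e-03, -1.81434091e-03,  6.08699031e-05,
        1.70822393e-03,  1.67670091e-04]), 'effort': array([-3.04390844e-03, -7.65038109e+01, -4.35292983e+01,  6.51552645e-02,
        3.97651456e-02, -1.45177899e-05]), 'tool_pos': array([283.22650324, 639.74446547, 213.36385627]), 'orientation': array([ 2.06894410e-01,  9.78363150e-01, -4.83700675e-04, -1.22634879e-04]), 'wrist_force': array([ 0.30191256, -0.71379681,  0.29645814]), 'torque': array([-0.01401831, -0.00609433,  0.02221263]), 'opening': 0.9988618092379665}
```

View pics/top0.png

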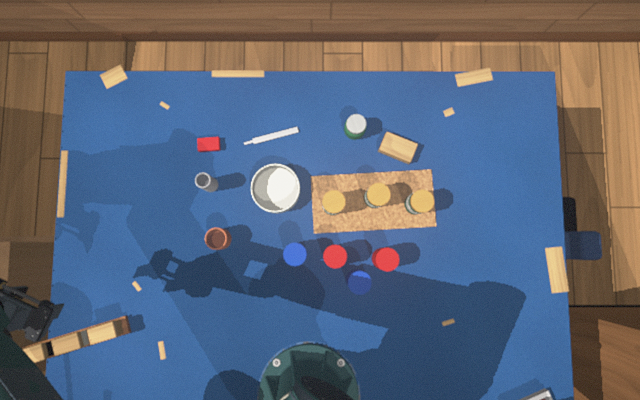

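View pics/sc0.png

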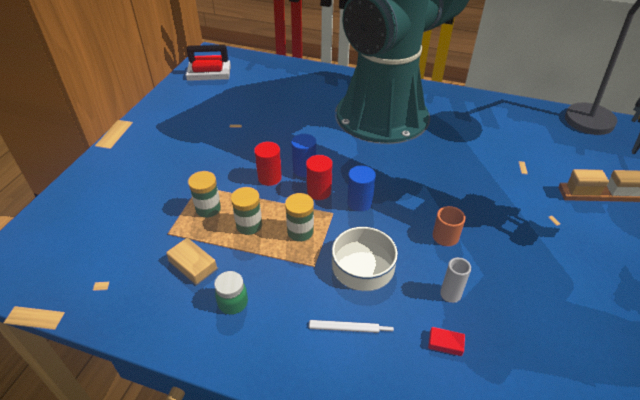

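The top view shows the lids at (334,202), (378,195) and (421,202), the copper cup at (216,238), the narrow cup at (206,181) and the pot at (275,188). Red and blue decoys stand at row ~257. The scene view agrees. Next I measure these with overlays.

```bash
python3 - <<'E'
from h import *
f=ld('top0');im=cv2.imread('pics/top0.png');h=cv2.cvtColor(im,cv2.COLOR_BGR2HSV)
print('R',f['R'].round(3).tolist())
obj={'copper':(216,238,70,31),'narrow':(204,180,96,22),'pot':(275,188,50,70),'tinL':(334,202,100,31),'tinM':(378,195,100,31),'tinR':(421,202,100,31),
'blue1':(295,254,96,31),'red1':(335,257,96,31),'red2':(387,260,96,31),'jar':(356,125,70,32)}
def cen(mask,u,v,rad):
    m=np.zeros_like(mask);cv2.circle(m,(u,v),rad,255,-1);m&=mask
    n,l,s,c=cv2.connectedComponentsWithStats(m);i=1+np.argmax(s[1:,4]);return c[i],s[i]
lid=cv2.inRange(h,(15,90,110),(28,255,255))
for k in('tinL','tinM','tinR'):
    c,s=cen(lid,*obj[k][:2],15);print(k,c,s);obj[k]=(*c,)+obj[k][2:]
big=cv2.resize(im[110:275,185:445],None,fx=3,fy=3,interpolation=cv2.INTER_CUBIC)
for k,(u,v,z,rad) in obj.items():
    X=pt(f,u,v,z);print(k,X.round(1))
    P=[proj(f,X+[rad*np.cos(a),rad*np.sin(a),0]) for a in np.linspace(0,6.28,50)]
    cv2.polylines(big,[((np.array(P)-[185,110]+.5)*3*8).astype(int)],True,(255,0,255),1,cv2.LINE_AA,3)
cv2.imwrite('pics/ov1.png',big)
E
```

```text
R [[0.002, -1.0, -0.002], [-0.994, -0.002, -0.105], [0.105, 0.002, -0.994]]
tinL [333.59318996 201.17383513] [319 188  30  30 558]
tinM [378.60658915 193.26162791] [365 181  27  25 516]
tinR [421.97373358 201.42026266] [410 188  24  30 533]
copper [436.5 255.5  70. ]
narrow [595.  286.7  96. ]
pot [579.1  95.5  50. ]
tinL [536.7 -69.5 100. ]
tinM [ 558.6 -192.5  100. ]
tinR [ 536.4 -310.3  100. ]
blue1 [393.5  34.9  96. ]
red1 [385.7 -73.1  96. ]
red2 [ 378.  -213.2   96. ]
jar [ 757.7 -135.    70. ]
```

View pics/ov1.png

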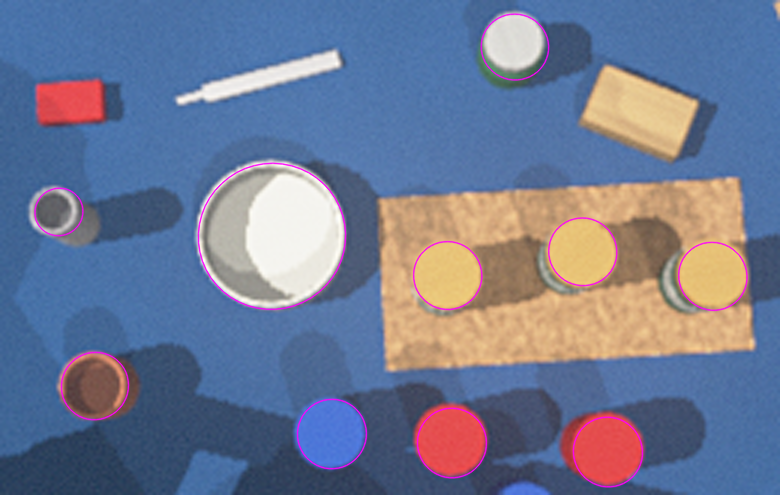

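Circles fit: tins at about (536,-70), (558,-192) and (536,-310), copper (436,256), narrow (595,289), pot (579,95). I'll keep the tool orientation (jaw roughly along y) and go over the copper cup.

Emit:
carry_out --rows '[{"slide": [0.01275,-0.032,-0.007],"angular": [0,0,0]},{"slide": [0.01275,-0.032,-0.007],"angular": [0,0,0]},{"slide": [0.01275,-0.032,-0.007],"angular": [0,0,0]},{"slide": [0.01275,-0.032,-0.007],"angular": [0,0,0]},{"slide": [0.01275,-0.032,-0.007],"angular": [0,0,0]},{"slide": [0.01275,-0.032,-0.007],"angular": [0,0,0]},{"slide": [0.01275,-0.032,-0.007],"angular": [0,0,0]},{"slide": [0.01275,-0.032,-0.007],"angular": [0,0,0]},{"slide": [0.01275,-0.032,-0.007],"angular": [0,0,0]},{"slide": [0.01275,-0.032,-0.007],"angular": [0,0,0]},{"slide": [0.01275,-0.032,-0.007],"angular": [0,0,0]},{"slide": [0.01275,-0.032,-0.007],"angular": [0,0,0]}]' --gripper -1 --squeeze 30

```text
time: 1.1
tool_pos: [436.6, 254.5, 129.6]
orientation: [0.207, 0.978, -0.0, -0.0]
wrist_force: [0.4, 0.4, -0.2]
opening: 0.999
```

```bash
python3 - <<'E'
from h import *
f=snap('wrist','w1');print(r.get_obs()['tool_pos'])
X=np.array([436.5,256,70]);im=cv2.imread('pics/w1.png')
for rad,z in((31,70),(27,70),(31,0)):
  P=[proj(f,[X[0]+rad*np.cos(a),X[1]+rad*np.sin(a),z]) for a in np.linspace(0,6.28,50)]
  cv2.polylines(im,[np.array(P).astype(int)],True,(255,0,255),1)
cv2.imwrite('pics/w1o.png',im)
E
```

```text
[437.1724869  250.39854557 128.22224212]
```

View pics/w1o.png

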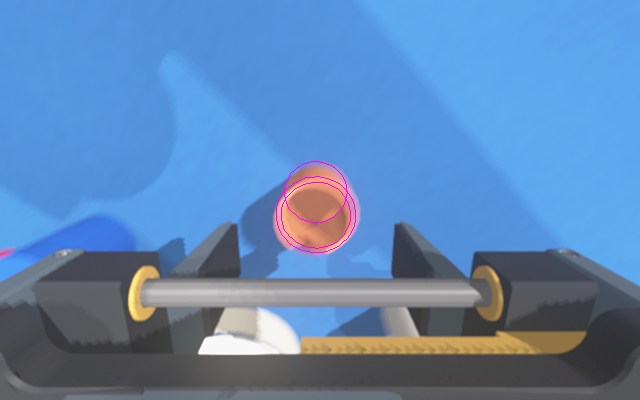

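The wrist view shows the copper cup centred at about (316,215), matching the overlay to within about 2 mm. Descend and close.

Emit:
carry_out --rows '[{"slide": [0,0,-0.01],"angular": [0,0,0]},{"slide": [0,0,-0.015],"angular": [0,0,0]},{"slide": [0,0,-0.02],"angular": [0,0,0]},{"slide": [0,0,-0.02],"angular": [0,0,0]},{"slide": [0,0,-0.015],"angular": [0,0,0]},{"slide": [0,0,-0.01],"angular": [0,0,0]},{"slide": [0,0,0],"angular": [0,0,0]},{"slide": [0,0,0],"angular": [0,0,0]}]'

```text
time: 1.82
tool_pos: [436.1, 256.4, 39.7]
orientation: [0.207, 0.978, -0.0, -0.0]
wrist_force: [0.2, -0.2, 0.6]
opening: 1.001
```

Emit:
carry_out --rows '[{"slide": [0,0,0],"angular": [0,0,0]},{"slide": [0,0,0],"angular": [0,0,0]},{"slide": [0,0,0],"angular": [0,0,0]},{"slide": [0,0,0],"angular": [0,0,0]},{"slide": [0,0,0],"angular": [0,0,0]},{"slide": [0,0,0],"angular": [0,0,0]}]' --gripper 1

```text
time: 2.32
tool_pos: [436.8, 256.3, 40.5]
orientation: [0.207, 0.978, 0.0, 0.0]
wrist_force: [-0.9, 0.1, 7.4]
opening: 0.678
```

Emit:
carry_out --rows '[{"slide": [0,0,0.01],"angular": [0,0,0]},{"slide": [0,0,0.02],"angular": [0,0,0]},{"slide": [0,0,0.02],"angular": [0,0,0]},{"slide": [0,0,0.02],"angular": [0,0,0]},{"slide": [0.01,-0.0115,0.01],"angular": [0,0,0]},{"slide": [0.02,-0.0225,0],"angular": [0,0,0]},{"slide": [0.025,-0.028,0],"angular": [0,0,0]},{"slide": [0.025,-0.028,0],"angular": [0,0,0]},{"slide": [0.025,-0.028,0],"angular": [0,0,0]},{"slide": [0.02,-0.0225,0],"angular": [0,0,0]},{"slide": [0.0125,-0.0145,0],"angular": [0,0,0]},{"slide": [0.005,-0.0055,0],"angular": [0,0,0]}]'

```text
time: 3.32
tool_pos: [580.4, 93.5, 120.5]
orientation: [0.208, 0.978, -0.0, 0.0]
wrist_force: [-0.2, 0.9, -2.5]
opening: 0.673
```

Emit:
carry_out --rows '[{"slide": [0,0,0],"angular": [0,0,0]},{"slide": [0,0,0],"angular": [0,0,0]},{"slide": [0,0,0],"angular": [0,0,0]}]'

```text
time: 3.57
tool_pos: [577.9, 96.4, 119.9]
orientation: [0.207, 0.978, -0.0, -0.0]
wrist_force: [0.5, 0.4, -2.2]
opening: 0.678
```

```bash
python3 - <<'E'
from h import *
f=snap('scene','sc1');g=snap('top','top1');o=r.get_obs();print(o['tool_pos'],o['wrist_force'],o['opening'])
a=cv2.resize(cv2.imread('pics/sc1.png')[120:320,280:520],None,fx=2,fy=2)
b=cv2.resize(cv2.imread('pics/top1.png')[130:263,180:340],None,fx=3,fy=3)
cv2.imwrite('pics/c1.png',cv2.resize(np.hstack([a,cv2.resize(b,(480,400))]),(800,333)))
E
```

```text
[578.08343016  96.44540677 119.96318995] [ 0.29597755 -0.01084737 -2.47533615] 0.6753304435079343
```

View pics/c1.png

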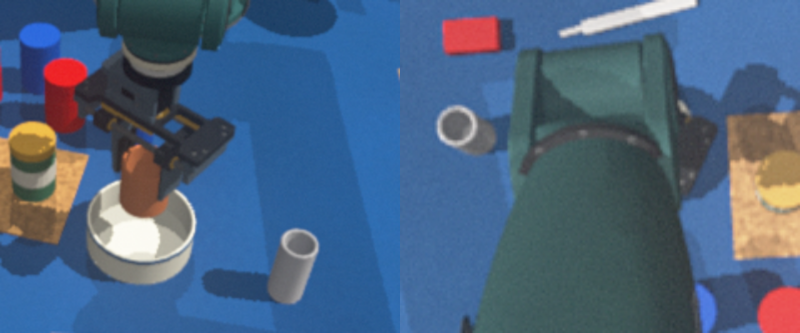

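The cup is held upright over the pot. Lower and release with a partial opening.

Emit:
carry_out --rows '[{"slide": [0,0,-0.01],"angular": [0,0,0]},{"slide": [0,0,-0.015],"angular": [0,0,0]},{"slide": [0,0,-0.015],"angular": [0,0,0]},{"slide": [0,0,-0.012],"angular": [0,0,0]},{"slide": [0,0,-0.01],"angular": [0,0,0]},{"slide": [0,0,-0.006],"angular": [0,0,0]},{"slide": [0,0,-0.005],"angular": [0,0,0]},{"slide": [0,0,-0.002],"angular": [0,0,0]},{"slide": [0,0,-0.001],"angular": [0,0,0]},{"slide": [0,0,0],"angular": [0,0,0]}]'

```text
time: 4.5
tool_pos: [579.0, 95.6, 44.6]
orientation: [0.207, 0.978, -0.0, -0.0]
wrist_force: [0.2, 0.2, -2.2]
opening: 0.68
```

Emit:
carry_out --rows '[{"slide": [0,0,0],"angular": [0,0,0]},{"slide": [0,0,0],"angular": [0,0,0]},{"slide": [0,0,0],"angular": [0,0,0]},{"slide": [0,0,0],"angular": [0,0,0]},{"slide": [0,0,0],"angular": [0,0,0]}]' --gripper -0.7

```text
time: 4.92
tool_pos: [579.0, 95.6, 44.1]
orientation: [0.207, 0.978, 0.0, 0.0]
wrist_force: [0.1, -0.2, 0.4]
opening: 0.852
```

Emit:
carry_out --rows '[{"slide": [0,0,0.01],"angular": [0,0,0]},{"slide": [0,0,0.02],"angular": [0,0,0]},{"slide": [0,0,0.03],"angular": [0,0,0]},{"slide": [0,0,0.03],"angular": [0,0,0]},{"slide": [0.001,0.013,0.02],"angular": [0,0,0]},{"slide": [0.003,0.03,0],"angular": [0,0,0]},{"slide": [0.003,0.037,0],"angular": [0,0,0]},{"slide": [0.003,0.037,0],"angular": [0,0,0]},{"slide": [0.003,0.035,0],"angular": [0,0,0]},{"slide": [0.002,0.025,0],"angular": [0,0,0]},{"slide": [0.001,0.012,0],"angular": [0,0,0]},{"slide": [0,0.004,0],"angular": [0,0,0]}]' --gripper -1

```text
time: 5.92
tool_pos: [594.9, 290.2, 154.5]
orientation: [0.206, 0.979, 0.0, 0.0]
wrist_force: [-0.3, -0.8, -0.2]
opening: 1.003
```

Emit:
carry_out --rows '[{"slide": [0,0,0],"angular": [0,0,0]},{"slide": [0,0,0],"angular": [0,0,0]},{"slide": [0,0,0],"angular": [0,0,0]}]'

```text
time: 6.17
tool_pos: [594.8, 287.3, 154.0]
orientation: [0.207, 0.978, -0.0, -0.0]
wrist_force: [1.1, -0.4, 0.6]
opening: 1.002
```

```bash
python3 - <<'E'
from h import *
f=snap('wrist','w2');g=snap('top','top2');o=r.get_obs();print(o['tool_pos'])
def ov(im,f,objs):
  for x,y,z,rad in objs:
    P=[proj(f,[x+rad*np.cos(a),y+rad*np.sin(a),z]) for a in np.linspace(0,6.28,60)]
    cv2.polylines(im,[(np.array(P)*8+4).astype(int)],True,(255,0,255),1,cv2.LINE_AA,3)
a=cv2.imread('pics/w2.png');ov(a,f,[(595,288.5,96,22),(595,288.5,96,18),(595,288.5,0,22)])
b=cv2.imread('pics/top2.png')
cr=cv2.resize(b[150:225,235:315],None,fx=5,fy=5,interpolation=cv2.INTER_CUBIC)
for x,y,z,rad in [(579,95.5,50,70),(579,95.5,74,31),(579,95.5,74,27)]:
    P=[proj(g,[x+rad*np.cos(t),y+rad*np.sin(t),z]) for t in np.linspace(0,6.28,60)]
    cv2.polylines(cr,[((np.array(P)-[235,150]+.5)*40).astype(int)],True,(255,0,255),1,cv2.LINE_AA,3)
cv2.imwrite('pics/c2.png',np.hstack([a[0:375,140:520],cr]))
E
```

```text
[594.97037399 287.4541324  154.02015828]
```

View pics/c2.png

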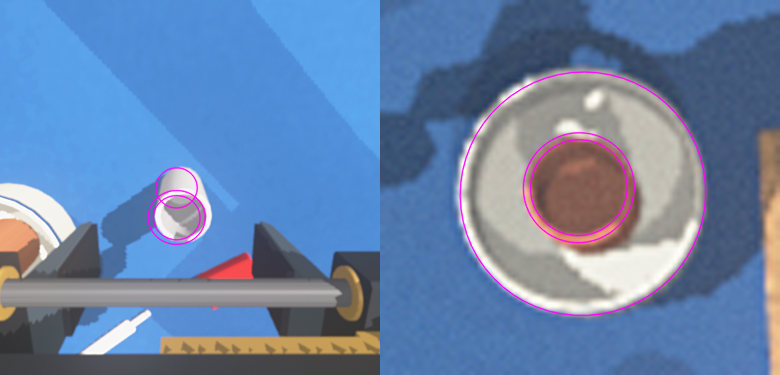

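Copper stands in the pot close to the centre. Both cups sit within a few mm of the overlays. I'll refine by fitting cylinder silhouettes.

```bash
cat >> h.py <<'E'
from scipy.optimize import minimize
def fit(fn,box,lo,hi,x0,z0,z1,rad,S=4):
    im=cv2.imread('pics/'+fn+'.png');f=ld(fn);u0,v0,u1,v1=box
    im=cv2.resize(im[v0:v1,u0:u1],None,fx=S,fy=S,interpolation=cv2.INTER_CUBIC)
    m=cv2.inRange(cv2.cvtColor(im,cv2.COLOR_BGR2HSV),lo,hi)
    n,l,s,c=cv2.connectedComponentsWithStats(m);m=(l==1+np.argmax(s[1:,4])).astype(np.uint8)
    cs,_=cv2.findContours(m,cv2.RETR_EXTERNAL,cv2.CHAIN_APPROX_NONE);m[:]=0;cv2.drawContours(m,cs,-1,1,-1)
    def iou(p):
        P=[proj(f,[p[0]+rad*np.cos(a),p[1]+rad*np.sin(a),z]) for a in np.linspace(0,6.28,60) for z in(z0,z1)]
        P=((np.array(P)-[u0,v0]+.5)*S-.5).astype(np.float32)
        q=np.zeros_like(m);cv2.fillConvexPoly(q,cv2.convexHull((P*16).astype(np.int32)),1,cv2.LINE_8,4)
        return 1-(q&m).sum()/(q|m).sum()
    R=minimize(iou,x0,method='Nelder-Mead',options=dict(initial_simplex=np.array(x0)+[[0,0],[5,0],[0,5]],xatol=.1))
    return R.x.round(1),round(1-R.fun,3)
E
python3 - <<'E'
from h import *
print('copper top',fit('top2',(235,150,315,225),(0,70,40),(18,255,255),(579,95),4,74,31))
print('copper scene? w1',fit('w1',(230,130,400,275),(0,50,40),(20,255,255),(436,256),0,70,31))
print('narrow w2',fit('w2',(270,140,390,260),(0,0,60),(180,85,255),(595,289),0,96,22))
print('narrow top',fit('top0',(190,165,226,200),(0,0,20),(180,75,255),(595,289),0,96,22))
print('pot top',fit('top2',(235,150,315,225),(0,0,80),(180,80,255),(579,95),0,50,70))
E
```

```text
copper top (array([577.2,  94.8]), np.float64(0.9))
copper scene? w1 (array([437.6, 254. ]), np.float64(0.882))
narrow w2 (array([596.2, 294. ]), np.float64(0.983))
narrow top (array([596. , 291.9]), np.float64(0.972))
pot top (array([581.5,  97. ]), np.float64(0.974))
```

Emit:
carry_out --rows '[{"slide": [0.001,0.004,-0.01],"angular": [0,0,0]},{"slide": [0,0,-0.018],"angular": [0,0,0]},{"slide": [0,0,-0.018],"angular": [0,0,0]},{"slide": [0,0,-0.018],"angular": [0,0,0]},{"slide": [0,0,-0.012],"angular": [0,0,0]},{"slide": [0,0,-0.006],"angular": [0,0,0]},{"slide": [0,0,0],"angular": [0,0,0]},{"slide": [0,0,0],"angular": [0,0,0]}]'

```text
time: 6.93
tool_pos: [596.1, 292.6, 72.1]
orientation: [0.207, 0.978, 0.0, 0.0]
wrist_force: [0.7, 0.4, 0.5]
opening: 0.998
```

Emit:
carry_out --rows '[{"slide": [0,0,0],"angular": [0,0,0]},{"slide": [0,0,0],"angular": [0,0,0]},{"slide": [0,0,0],"angular": [0,0,0]},{"slide": [0,0,0],"angular": [0,0,0]},{"slide": [0,0,0],"angular": [0,0,0]},{"slide": [0,0,0],"angular": [0,0,0]},{"slide": [0,0,0],"angular": [0,0,0]}]' --gripper 1 --squeeze 20

```text
time: 7.52
tool_pos: [595.9, 292.6, 72.0]
orientation: [0.207, 0.978, 0.0, 0.0]
wrist_force: [0.1, 1.6, 0.3]
opening: 0.519
```

Emit:
carry_out --rows '[{"slide": [0,0,0],"angular": [0,0,0]},{"slide": [0,0,0],"angular": [0,0,0]},{"slide": [0,0,0],"angular": [0,0,0]},{"slide": [0,0,0],"angular": [0,0,0]}]'

```text
time: 7.85
tool_pos: [595.9, 292.6, 72.0]
orientation: [0.207, 0.978, 0.0, 0.0]
wrist_force: [0.2, 0.3, 1.0]
opening: 0.483
```

Emit:
carry_out --rows '[{"slide": [0,0,0.01],"angular": [0,0,0]},{"slide": [0,0,0.025],"angular": [0,0,0]},{"slide": [0,0,0.03],"angular": [0,0,0]},{"slide": [0,0,0.025],"angular": [0,0,0]},{"slide": [0,-0.01,0.01],"angular": [0,0,0]},{"slide": [-0.003,-0.028,0],"angular": [0,0,0]},{"slide": [-0.003,-0.036,0],"angular": [0,0,0]},{"slide": [-0.004,-0.038,0],"angular": [0,0,0]},{"slide": [-0.003,-0.036,0],"angular": [0,0,0]},{"slide": [-0.003,-0.028,0],"angular": [0,0,0]},{"slide": [-0.002,-0.015,0],"angular": [0,0,0]},{"slide": [0,-0.0065,0],"angular": [0,0,0]}]'

```text
time: 8.85
tool_pos: [577.2, 92.9, 171.8]
orientation: [0.208, 0.978, -0.0, -0.0]
wrist_force: [-0.2, 0.8, -0.8]
opening: 0.48
```

Emit:
carry_out --rows '[{"slide": [0,0,0],"angular": [0,0,0]},{"slide": [0,0,0],"angular": [0,0,0]},{"slide": [0,0,0],"angular": [0,0,0]},{"slide": [0,0,0],"angular": [0,0,0]}]'

```text
time: 9.18
tool_pos: [578.0, 96.2, 171.8]
orientation: [0.206, 0.978, 0.0, -0.0]
wrist_force: [-0.5, 0.6, -1.7]
opening: 0.483
```

```bash
python3 - <<'E'
from h import *
f=snap('scene','sc3');w=snap('wrist','w3');o=r.get_obs();T=o['tool_pos'];print(T,o['wrist_force'],o['opening'])
zb=T[2]-72
print(fit('sc3',(320,120,420,290),(0,70,40),(18,255,255),(577,95),40,74,31))
a=cv2.imread('pics/sc3.png')[140:290,310:430];a=cv2.resize(a,None,fx=4,fy=4,interpolation=cv2.INTER_CUBIC)
for x,y,z,rad,c in [(577.5,95,74,31,(255,0,255)),(577.5,95,74,27,(255,0,255)),(T[0],T[1],zb,22,(0,255,0))]:
    P=[proj(f,[x+rad*np.cos(t),y+rad*np.sin(t),z]) for t in np.linspace(0,6.28,60)]
    cv2.polylines(a,[((np.array(P)-[310,140]+.5)*32).astype(int)],True,c,1,cv2.LINE_AA,3)
cv2.imwrite('pics/c3.png',a)
E
```

```text
[577.93802136  95.96679348 171.83512058] [-1.21712203  0.33680322 -0.36330992] 0.47955153622831465
(array([603.8,  99.2]), np.float64(0.843))
```

View pics/c3.png

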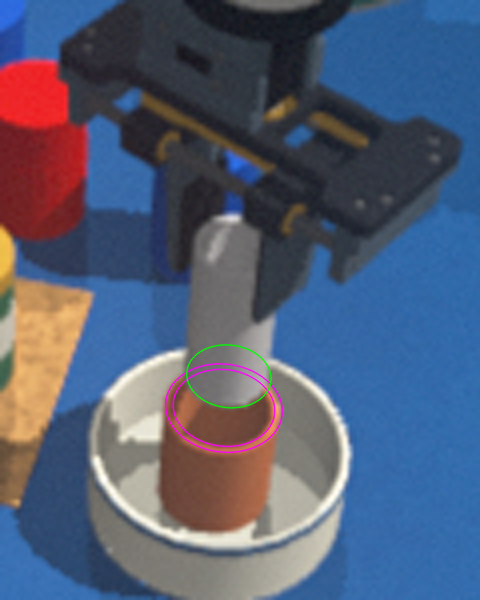

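Narrow cup held upright, its bottom matching the prediction at crop (229,376). The copper rim looks ~4 crop px left of prediction, so refit it using the full height.

```bash
python3 - <<'E'
from h import *
print(fit('sc3',(335,225,400,280),(0,70,40),(18,255,255),(577,95),4,74,31))
print(fit('sc3',(335,225,400,280),(0,100,50),(18,255,255),(577,95),4,74,31))
im=cv2.imread('pics/sc3.png');h=cv2.cvtColor(im,cv2.COLOR_BGR2HSV);f=ld('sc3')
for z in(30,45,60):
  # edges of the copper body along the row through the axis point
  u,v=proj(f,[577,95,z]); row=cv2.inRange(h,(0,80,40),(18,255,255))[int(round(v)),330:410]; i=np.flatnonzero(row)+330
  c=np.array([577,95,z]); e=np.array([0,31,0]); print(z,i.min()-.5,i.max()+.5,[round(proj(f,c+s*e)[0],1) for s in(-1,1)])
E
```

```text
(array([578.3,  94.8]), np.float64(0.817))
(array([576.4,  94.1]), np.float64(0.773))
30 349.5 378.5 [np.float64(350.4), np.float64(377.8)]
45 350.5 378.5 [np.float64(350.8), np.float64(378.4)]
60 350.5 379.5 [np.float64(351.1), np.float64(379.0)]
```

Fits agree: copper ≈ (577.5, 94.7). Lower carefully.

Emit:
carry_out --rows '[{"slide": [-0.0005,-0.0005,-0.01],"angular": [0,0,0]},{"slide": [0,0,-0.01],"angular": [0,0,0]},{"slide": [0,0,-0.01],"angular": [0,0,0]},{"slide": [0,0,-0.01],"angular": [0,0,0]},{"slide": [0,0,-0.005],"angular": [0,0,0]},{"slide": [0,0,0],"angular": [0,0,0]},{"slide": [0,0,0],"angular": [0,0,0]}]'

```text
time: 9.87
tool_pos: [577.2, 94.5, 126.5]
orientation: [0.207, 0.978, -0.0, -0.0]
wrist_force: [-0.3, -0.2, -1.6]
opening: 0.478
```

Emit:
carry_out --rows '[{"slide": [0,0,-0.01],"angular": [0,0,0]},{"slide": [0,0,-0.01],"angular": [0,0,0]},{"slide": [0,0,-0.01],"angular": [0,0,0]},{"slide": [0,0,-0.008],"angular": [0,0,0]},{"slide": [0,0,-0.005],"angular": [0,0,0]},{"slide": [0,0,-0.0025],"angular": [0,0,0]},{"slide": [0,0,0],"angular": [0,0,0]},{"slide": [0,0,0],"angular": [0,0,0]}]'

```text
time: 10.53
tool_pos: [577.5, 94.6, 81.5]
orientation: [0.207, 0.978, 0.0, 0.0]
wrist_force: [0.2, 0.5, -0.8]
opening: 0.484
```

Emit:
carry_out --rows '[{"slide": [0,0,0],"angular": [0,0,0]},{"slide": [0,0,0],"angular": [0,0,0]},{"slide": [0,0,0],"angular": [0,0,0]},{"slide": [0,0,0],"angular": [0,0,0]},{"slide": [0,0,0],"angular": [0,0,0]},{"slide": [0,0,0],"angular": [0,0,0]}]' --gripper -0.6

```text
time: 11.03
tool_pos: [577.4, 94.6, 81.5]
orientation: [0.207, 0.978, 0.0, 0.0]
wrist_force: [-0.1, 0.0, -0.7]
opening: 0.796
```

Emit:
carry_out --rows '[{"slide": [0,0,0.01],"angular": [0,0,0]},{"slide": [0,0,0.02],"angular": [0,0,0]},{"slide": [0,0,0.03],"angular": [0,0,0]},{"slide": [0,-0.005,0.02],"angular": [0,0,0]},{"slide": [-0.003,-0.015,0.01],"angular": [0,0,0]},{"slide": [-0.006,-0.025,0],"angular": [0,0,0]},{"slide": [-0.008,-0.03,0],"angular": [0,0,0]},{"slide": [-0.008,-0.03,0],"angular": [0,0,0]},{"slide": [-0.008,-0.03,0],"angular": [0,0,0]},{"slide": [-0.006,-0.02,0],"angular": [0,0,0]},{"slide": [-0.002,-0.01,0],"angular": [0,0,0]},{"slide": [0,0,0],"angular": [0,0,0]}]' --gripper -1

```text
time: 12.03
tool_pos: [536.2, -71.9, 172.1]
orientation: [0.208, 0.978, -0.0, 0.0]
wrist_force: [0.1, -0.5, 0.7]
opening: 0.999
```

```bash
python3 - <<'E'
from h import *
snap('scene','sc4');snap('top','top4');print(r.get_obs()['tool_pos'])
a=cv2.resize(cv2.imread('pics/sc4.png')[150:300,160:420],None,fx=2.5,fy=2.5)
b=cv2.resize(cv2.imread('pics/top4.png')[150:225,235:315],(150*5//2*80//75,375))
cv2.imwrite('pics/c4.png',cv2.resize(np.hstack([a,b]),(800,int(375*800/(a.shape[1]+b.shape[1])))))
print(fit('top4',(320,180,350,220),(15,80,90),(30,255,255),(536,-69.5),98,100,31))
E
```

```text
[536.7021581  -70.12158044 171.8347858 ]Traceback (most recent call last):
  File "<stdin>", line 6, in <module>
  File "h.py", line 20, in fit
    n,l,s,c=cv2.connectedComponentsWithStats(m);m=(l==1+np.argmax(s[1:,4])).astype(np.uint8)
                                                        ~~~~~~~~~^^^^^^^^^
    return _wrapfunc(a, 'argmax', axis=axis, out=out, **kwds)
    return bound(*args, **kwds)
ValueError: attempt to get argmax of an empty sequence
```

View pics/c4.png

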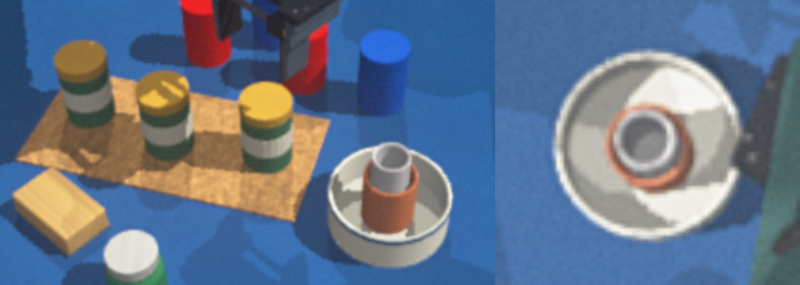

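Cups nest cleanly. Now the left tin.

Emit:
carry_out --rows '[{"slide": [0,0,-0.015],"angular": [0,0,0]},{"slide": [0,0,-0.025],"angular": [0,0,0]},{"slide": [0,0,-0.025],"angular": [0,0,0]},{"slide": [0,0,-0.025],"angular": [0,0,0]},{"slide": [0,0,-0.02],"angular": [0,0,0]},{"slide": [0,0,-0.012],"angular": [0,0,0]},{"slide": [0,0,-0.005],"angular": [0,0,0]},{"slide": [0,0,0],"angular": [0,0,0]},{"slide": [0,0,0],"angular": [0,0,0]}]'

```text
time: 12.88
tool_pos: [537.0, -70.1, 45.1]
orientation: [0.207, 0.978, 0.0, 0.0]
wrist_force: [0.5, -0.4, 0.8]
opening: 0.998
```

Emit:
carry_out --rows '[{"slide": [0,0,0],"angular": [0,0,0]},{"slide": [0,0,0],"angular": [0,0,0]},{"slide": [0,0,0],"angular": [0,0,0]},{"slide": [0,0,0],"angular": [0,0,0]},{"slide": [0,0,0],"angular": [0,0,0]},{"slide": [0,0,0],"angular": [0,0,0]},{"slide": [0,0,0],"angular": [0,0,0]},{"slide": [0,0,0],"angular": [0,0,0]}]' --gripper 1 --squeeze 30

```text
time: 13.55
tool_pos: [536.9, -70.4, 45.0]
orientation: [0.207, 0.978, 0.0, 0.0]
wrist_force: [-1.0, 2.9, 7.0]
opening: 0.683
```

Emit:
carry_out --rows '[{"slide": [0,0,0.01],"angular": [0,0,0]},{"slide": [0,0,0.015],"angular": [0,0,0]},{"slide": [0,0,0.015],"angular": [0,0,0]},{"slide": [0,0,0.01],"angular": [0,0,0]},{"slide": [0,0,0],"angular": [0,0,0]},{"slide": [0,0,0],"angular": [0,0,0]},{"slide": [0,0,0],"angular": [0,0,0]},{"slide": [0,0,0],"angular": [0,0,0]}]'

```text
time: 14.22
tool_pos: [535.8, -70.3, 93.7]
orientation: [0.207, 0.978, -0.0, -0.001]
wrist_force: [0.2, -0.5, -4.3]
opening: 0.676
```

```bash
cat > heft.py <<'E'
from h import *
F=[]
for i in range(10): r.grab_frame('wrist');F.append(r.get_obs()['wrist_force'])
o=r.get_obs();print(o['time'],o['tool_pos'],o['opening'],np.mean(F,0).round(2),np.std(F,0).round(2))
E
python3 heft.py
```

```text
14.7167 [536.40140854 -70.42637244  94.3943353 ] 0.6782388989348762 [-0.03  0.23 -3.05] [0.37 0.28 0.65]
```

Left tin about 3.05 N (bias unknown). Set it back and go to the middle tin.

Emit:
carry_out --rows '[{"slide": [0,0,-0.01],"angular": [0,0,0]},{"slide": [0,0,-0.015],"angular": [0,0,0]},{"slide": [0,0,-0.012],"angular": [0,0,0]},{"slide": [0,0,-0.007],"angular": [0,0,0]},{"slide": [0,0,-0.004],"angular": [0,0,0]},{"slide": [0,0,-0.002],"angular": [0,0,0]},{"slide": [0,0,0],"angular": [0,0,0]},{"slide": [0,0,0],"angular": [0,0,0]}]'

```text
time: 15.38
tool_pos: [536.3, -70.4, 44.7]
orientation: [0.207, 0.978, -0.0, -0.0]
wrist_force: [-4.3, 1.0, 5.8]
opening: 0.679
```

Emit:
carry_out --rows '[{"slide": [0,0,0],"angular": [0,0,0]},{"slide": [0,0,0],"angular": [0,0,0]},{"slide": [0,0,0],"angular": [0,0,0]},{"slide": [0,0,0],"angular": [0,0,0]},{"slide": [0,0,0],"angular": [0,0,0]},{"slide": [0,0,0],"angular": [0,0,0]}]' --gripper -1

```text
time: 15.88
tool_pos: [536.5, -70.4, 44.5]
orientation: [0.207, 0.978, -0.0, 0.0]
wrist_force: [0.4, 0.5, -0.3]
opening: 0.995
```

Emit:
carry_out --rows '[{"slide": [0,0,0.01],"angular": [0,0,0]},{"slide": [0,0,0.025],"angular": [0,0,0]},{"slide": [0,0,0.035],"angular": [0,0,0]},{"slide": [0,0,0.03],"angular": [0,0,0]},{"slide": [0.001,-0.007,0.01],"angular": [0,0,0]},{"slide": [0.004,-0.02,0],"angular": [0,0,0]},{"slide": [0.005,-0.03,0],"angular": [0,0,0]},{"slide": [0.005,-0.03,0],"angular": [0,0,0]},{"slide": [0.004,-0.02,0],"angular": [0,0,0]},{"slide": [0.002,-0.011,0],"angular": [0,0,0]},{"slide": [0.0005,-0.004,0],"angular": [0,0,0]},{"slide": [0,0,0],"angular": [0,0,0]}]'

```text
time: 16.88
tool_pos: [557.7, -192.7, 154.3]
orientation: [0.207, 0.978, 0.0, -0.0]
wrist_force: [0.1, 1.3, -0.1]
opening: 0.999
```

```bash
python3 heft.py; python3 - <<'E'
from h import *
snap('top','top5');snap('scene','sc5')
a=cv2.resize(cv2.imread('pics/sc5.png')[150:300,160:420],None,fx=2,fy=2)
b=cv2.resize(cv2.imread('pics/w1.png'),(480,300)); 
snap('wrist','w5');b=cv2.resize(cv2.imread('pics/w5.png'),(480,300))
cv2.imwrite('pics/c5.png',cv2.resize(np.hstack([a,b]),(800,240)))
E
```

```text
17.3833 [ 557.90274609 -192.13340348  154.46331074] 1.0015939168503367 [-0.18  0.05 -0.11] [0.3  0.45 0.4 ]
```

View pics/c5.png

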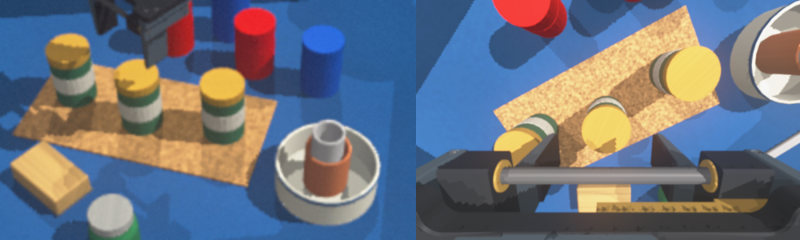

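All three tins stand and the cups are fine; the empty bias is ~-0.1 N. Now the middle tin.

Emit:
carry_out --rows '[{"slide": [0,0,-0.015],"angular": [0,0,0]},{"slide": [0,0,-0.025],"angular": [0,0,0]},{"slide": [0,0,-0.025],"angular": [0,0,0]},{"slide": [0,0,-0.02],"angular": [0,0,0]},{"slide": [0,0,-0.014],"angular": [0,0,0]},{"slide": [0,0,-0.01],"angular": [0,0,0]},{"slide": [0,0,0],"angular": [0,0,0]},{"slide": [0,0,0],"angular": [0,0,0]}]'

```text
time: 18.2
tool_pos: [558.1, -192.5, 45.6]
orientation: [0.207, 0.978, 0.0, -0.0]
wrist_force: [-0.3, -0.2, 1.1]
opening: 1.002
```

Emit:
carry_out --rows '[{"slide": [0,0,0],"angular": [0,0,0]},{"slide": [0,0,0],"angular": [0,0,0]},{"slide": [0,0,0],"angular": [0,0,0]},{"slide": [0,0,0],"angular": [0,0,0]},{"slide": [0,0,0],"angular": [0,0,0]},{"slide": [0,0,0],"angular": [0,0,0]},{"slide": [0,0,0],"angular": [0,0,0]},{"slide": [0,0,0],"angular": [0,0,0]}]' --gripper 1

```text
time: 18.87
tool_pos: [558.2, -192.5, 45.9]
orientation: [0.207, 0.978, -0.0, 0.0]
wrist_force: [-1.4, 1.0, 6.4]
opening: 0.675
```

Emit:
carry_out --rows '[{"slide": [0,0,0.01],"angular": [0,0,0]},{"slide": [0,0,0.015],"angular": [0,0,0]},{"slide": [0,0,0.015],"angular": [0,0,0]},{"slide": [0,0,0.01],"angular": [0,0,0]},{"slide": [0,0,0],"angular": [0,0,0]},{"slide": [0,0,0],"angular": [0,0,0]},{"slide": [0,0,0],"angular": [0,0,0]},{"slide": [0,0,0],"angular": [0,0,0]},{"slide": [0,0,0],"angular": [0,0,0]},{"slide": [0,0,0],"angular": [0,0,0]}]'

```text
time: 19.7
tool_pos: [557.6, -192.3, 94.9]
orientation: [0.207, 0.978, 0.0, -0.0]
wrist_force: [-0.4, -0.2, -2.4]
opening: 0.675
```

```bash
python3 heft.py
```

```text
20.2 [ 557.89937139 -192.4275122    95.45204971] 0.6724503100599413 [-0.36 -0.38 -1.89] [0.43 0.35 0.57]
```

Middle tin ~1.9 N. Set it back, then the right tin (shift about (-22, -118)).

Emit:
carry_out --rows '[{"slide": [0,0,-0.01],"angular": [0,0,0]},{"slide": [0,0,-0.015],"angular": [0,0,0]},{"slide": [0,0,-0.012],"angular": [0,0,0]},{"slide": [0,0,-0.007],"angular": [0,0,0]},{"slide": [0,0,-0.004],"angular": [0,0,0]},{"slide": [0,0,-0.002],"angular": [0,0,0]},{"slide": [0,0,0],"angular": [0,0,0]},{"slide": [0,0,0],"angular": [0,0,0]}]'

```text
time: 20.87
tool_pos: [558.0, -192.5, 45.7]
orientation: [0.207, 0.978, 0.0, -0.0]
wrist_force: [-2.7, 1.3, 3.5]
opening: 0.674
```

Emit:
carry_out --rows '[{"slide": [0,0,0],"angular": [0,0,0]},{"slide": [0,0,0],"angular": [0,0,0]},{"slide": [0,0,0],"angular": [0,0,0]},{"slide": [0,0,0],"angular": [0,0,0]},{"slide": [0,0,0],"angular": [0,0,0]},{"slide": [0,0,0],"angular": [0,0,0]}]' --gripper -1

```text
time: 21.37
tool_pos: [557.9, -192.5, 45.4]
orientation: [0.207, 0.978, -0.0, 0.0]
wrist_force: [-0.0, 0.6, -0.3]
opening: 1.002
```

Emit:
carry_out --rows '[{"slide": [0,0,0.01],"angular": [0,0,0]},{"slide": [0,0,0.025],"angular": [0,0,0]},{"slide": [0,0,0.035],"angular": [0,0,0]},{"slide": [0,0,0.03],"angular": [0,0,0]},{"slide": [-0.001,-0.006,0.01],"angular": [0,0,0]},{"slide": [-0.004,-0.02,0],"angular": [0,0,0]},{"slide": [-0.006,-0.029,0],"angular": [0,0,0]},{"slide": [-0.006,-0.029,0],"angular": [0,0,0]},{"slide": [-0.003,-0.019,0],"angular": [0,0,0]},{"slide": [-0.0015,-0.011,0],"angular": [0,0,0]},{"slide": [-0.0005,-0.004,0],"angular": [0,0,0]},{"slide": [0,0,0],"angular": [0,0,0]}]'

```text
time: 22.37
tool_pos: [535.7, -310.7, 155.4]
orientation: [0.207, 0.978, 0.0, -0.0]
wrist_force: [-0.3, 0.9, 0.5]
opening: 1.001
```

```bash
python3 - <<'E'
from h import *
snap('wrist','w6');snap('scene','sc6');print(r.get_obs()['tool_pos'])
print(fit('w6',(200,100,440,275),(15,70,110),(32,255,255),(536,-310),98,100,31,2))
a=cv2.resize(cv2.imread('pics/sc6.png')[150:300,160:420],None,fx=2,fy=2)
b=cv2.resize(cv2.imread('pics/w6.png'),(480,300))
cv2.imwrite('pics/c6.png',cv2.resize(np.hstack([a,b]),(800,240)))
E
```

```text
[ 535.92553134 -309.61868147  155.32852797]
(array([ 537.6, -307.5]), np.float64(0.239))
```

View pics/c6.png

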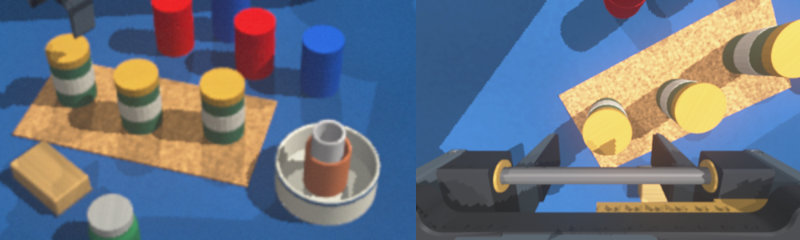

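Everything is standing, and the right tin sits centred between the fingers at crop (605,130), as the previous two did. (The lid colour fit mixed in the cork, so I ignore it.)

Emit:
carry_out --rows '[{"slide": [0,0,-0.015],"angular": [0,0,0]},{"slide": [0,0,-0.025],"angular": [0,0,0]},{"slide": [0,0,-0.025],"angular": [0,0,0]},{"slide": [0,0,-0.02],"angular": [0,0,0]},{"slide": [0,0,-0.015],"angular": [0,0,0]},{"slide": [0,0,-0.01],"angular": [0,0,0]},{"slide": [0,0,0],"angular": [0,0,0]},{"slide": [0,0,0],"angular": [0,0,0]}]'

```text
time: 23.13
tool_pos: [536.1, -310.1, 45.6]
orientation: [0.207, 0.978, 0.0, -0.0]
wrist_force: [-0.4, 0.3, -0.3]
opening: 1.0
```

Emit:
carry_out --rows '[{"slide": [0,0,0],"angular": [0,0,0]},{"slide": [0,0,0],"angular": [0,0,0]},{"slide": [0,0,0],"angular": [0,0,0]},{"slide": [0,0,0],"angular": [0,0,0]},{"slide": [0,0,0],"angular": [0,0,0]},{"slide": [0,0,0],"angular": [0,0,0]},{"slide": [0,0,0],"angular": [0,0,0]},{"slide": [0,0,0],"angular": [0,0,0]}]' --gripper 1

```text
time: 23.8
tool_pos: [536.2, -310.5, 45.9]
orientation: [0.207, 0.978, -0.0, 0.0]
wrist_force: [-0.2, 2.7, 6.8]
opening: 0.67
```

Emit:
carry_out --rows '[{"slide": [0,0,0.01],"angular": [0,0,0]},{"slide": [0,0,0.015],"angular": [0,0,0]},{"slide": [0,0,0.015],"angular": [0,0,0]},{"slide": [0,0,0.01],"angular": [0,0,0]},{"slide": [0,0,0],"angular": [0,0,0]},{"slide": [0,0,0],"angular": [0,0,0]},{"slide": [0,0,0],"angular": [0,0,0]},{"slide": [0,0,0],"angular": [0,0,0]},{"slide": [0,0,0],"angular": [0,0,0]},{"slide": [0,0,0],"angular": [0,0,0]}]'

```text
time: 24.63
tool_pos: [535.6, -310.2, 94.8]
orientation: [0.207, 0.978, 0.0, -0.0]
wrist_force: [0.0, 0.1, -2.1]
opening: 0.664
```

```bash
python3 heft.py
```

```text
25.1333 [ 535.87953363 -310.42299916   95.4104777 ] 0.6685003259744208 [-0.2   0.1  -1.93] [0.27 0.32 0.5 ]
```

Right tin ~1.9 N, so the left tin (3.05 N) is clearly the heaviest. Put the right one back and fetch the left.

Emit:
carry_out --rows '[{"slide": [0,0,-0.01],"angular": [0,0,0]},{"slide": [0,0,-0.015],"angular": [0,0,0]},{"slide": [0,0,-0.012],"angular": [0,0,0]},{"slide": [0,0,-0.007],"angular": [0,0,0]},{"slide": [0,0,-0.004],"angular": [0,0,0]},{"slide": [0,0,-0.002],"angular": [0,0,0]},{"slide": [0,0,0],"angular": [0,0,0]},{"slide": [0,0,0],"angular": [0,0,0]}]'

```text
time: 25.8
tool_pos: [535.8, -310.2, 45.5]
orientation: [0.207, 0.978, 0.0, -0.0]
wrist_force: [-3.2, 2.7, 6.8]
opening: 0.67
```

Emit:
carry_out --rows '[{"slide": [0,0,0],"angular": [0,0,0]},{"slide": [0,0,0],"angular": [0,0,0]},{"slide": [0,0,0],"angular": [0,0,0]},{"slide": [0,0,0],"angular": [0,0,0]},{"slide": [0,0,0],"angular": [0,0,0]},{"slide": [0,0,0],"angular": [0,0,0]}]' --gripper -1

```text
time: 26.3
tool_pos: [535.9, -310.5, 45.4]
orientation: [0.207, 0.978, -0.0, 0.0]
wrist_force: [-0.2, 0.5, 1.0]
opening: 1.0
```

Emit:
carry_out --rows '[{"slide": [0,0,0.01],"angular": [0,0,0]},{"slide": [0,0,0.025],"angular": [0,0,0]},{"slide": [0,0,0.035],"angular": [0,0,0]},{"slide": [0,0,0.03],"angular": [0,0,0]},{"slide": [0,0.01,0.01],"angular": [0,0,0]},{"slide": [0,0.025,0],"angular": [0,0,0]},{"slide": [0,0.035,0],"angular": [0,0,0]},{"slide": [0,0.035,0],"angular": [0,0,0]},{"slide": [0,0.035,0],"angular": [0,0,0]},{"slide": [0,0.035,0],"angular": [0,0,0]},{"slide": [0,0.03,0],"angular": [0,0,0]},{"slide": [0.0005,0.02,0],"angular": [0,0,0]}]'

```text
time: 27.3
tool_pos: [535.7, -82.8, 155.6]
orientation: [0.206, 0.978, 0.0, -0.0]
wrist_force: [0.2, 0.1, 0.1]
opening: 1.0
```

Emit:
carry_out --rows '[{"slide": [0,0.012,0],"angular": [0,0,0]},{"slide": [0,0.003,0],"angular": [0,0,0]},{"slide": [0,0,0],"angular": [0,0,0]},{"slide": [0,0,0],"angular": [0,0,0]}]'

```text
time: 27.63
tool_pos: [536.5, -71.1, 155.5]
orientation: [0.207, 0.978, -0.0, 0.0]
wrist_force: [-0.5, -0.1, 0.0]
opening: 1.0
```

Emit:
carry_out --rows '[{"slide": [0,0,-0.015],"angular": [0,0,0]},{"slide": [0,0,-0.025],"angular": [0,0,0]},{"slide": [0,0,-0.025],"angular": [0,0,0]},{"slide": [0,0,-0.02],"angular": [0,0,0]},{"slide": [0,0,-0.015],"angular": [0,0,0]},{"slide": [0,0,-0.01],"angular": [0,0,0]},{"slide": [0,0,0],"angular": [0,0,0]},{"slide": [0,0,0],"angular": [0,0,0]}]'

```text
time: 28.3
tool_pos: [536.4, -71.0, 45.5]
orientation: [0.207, 0.978, -0.0, -0.0]
wrist_force: [-0.2, -0.9, -0.7]
opening: 0.997
```

Emit:
carry_out --rows '[{"slide": [0,0,0],"angular": [0,0,0]},{"slide": [0,0,0],"angular": [0,0,0]},{"slide": [0,0,0],"angular": [0,0,0]},{"slide": [0,0,0],"angular": [0,0,0]},{"slide": [0,0,0],"angular": [0,0,0]},{"slide": [0,0,0],"angular": [0,0,0]},{"slide": [0,0,0],"angular": [0,0,0]},{"slide": [0,0,0],"angular": [0,0,0]}]' --gripper 1 --squeeze 35

```text
time: 28.97
tool_pos: [536.6, -70.5, 45.9]
orientation: [0.207, 0.978, -0.0, 0.0]
wrist_force: [-1.4, -0.6, 6.2]
opening: 0.678
```

Emit:
carry_out --rows '[{"slide": [0,0,0.01],"angular": [0,0,0]},{"slide": [0,0,0.015],"angular": [0,0,0]},{"slide": [0,0,0.02],"angular": [0,0,0]},{"slide": [0,0,0.02],"angular": [0,0,0]},{"slide": [0,0,0.02],"angular": [0,0,0]},{"slide": [0,0,0.02],"angular": [0,0,0]},{"slide": [0,0,0.02],"angular": [0,0,0]},{"slide": [0,0,0.015],"angular": [0,0,0]},{"slide": [0,0,0.01],"angular": [0,0,0]},{"slide": [0,0,0],"angular": [0,0,0]},{"slide": [0,0,0],"angular": [0,0,0]}]'

```text
time: 29.88
tool_pos: [536.2, -70.4, 195.4]
orientation: [0.207, 0.978, -0.0, 0.0]
wrist_force: [0.6, 0.1, -3.3]
opening: 0.682
```

```bash
python3 heft.py
```

```text
30.3833 [536.33634938 -70.41988853 195.21696316] 0.678417070797555 [ 0.04  0.15 -3.32] [0.41 0.37 0.44]
```

The second weighing gives 3.3 N, so the left tin is confirmed. Carry it over the narrow cup.

Emit:
carry_out --rows '[{"slide": [0.001,0.005,0],"angular": [0,0,0]},{"slide": [0.003,0.012,0],"angular": [0,0,0]},{"slide": [0.005,0.018,0],"angular": [0,0,0]},{"slide": [0.005,0.02,0],"angular": [0,0,0]},{"slide": [0.005,0.02,0],"angular": [0,0,0]},{"slide": [0.005,0.02,0],"angular": [0,0,0]},{"slide": [0.005,0.02,0],"angular": [0,0,0]},{"slide": [0.005,0.018,0],"angular": [0,0,0]},{"slide": [0.003,0.015,0],"angular": [0,0,0]},{"slide": [0.002,0.01,0],"angular": [0,0,0]},{"slide": [0.002,0.005,0],"angular": [0,0,0]},{"slide": [0,0.002,0],"angular": [0,0,0]}]'

```text
time: 31.38
tool_pos: [577.6, 95.5, 195.4]
orientation: [0.206, 0.978, 0.0, 0.0]
wrist_force: [0.1, 1.0, -3.1]
opening: 0.68
```

Emit:
carry_out --rows '[{"slide": [0,0,0],"angular": [0,0,0]},{"slide": [0,0,0],"angular": [0,0,0]},{"slide": [0,0,0],"angular": [0,0,0]},{"slide": [0,0,0],"angular": [0,0,0]},{"slide": [0,0,0],"angular": [0,0,0]},{"slide": [0,0,0],"angular": [0,0,0]},{"slide": [0,0,0],"angular": [0,0,0]},{"slide": [0,0,0],"angular": [0,0,0]}]'

```text
time: 32.05
tool_pos: [577.4, 94.5, 195.4]
orientation: [0.207, 0.978, -0.0, 0.0]
wrist_force: [-0.5, -0.3, -2.7]
opening: 0.68
```

```bash
python3 - <<'E'
from h import *
snap('scene','sc9');o=r.get_obs();print(o['tool_pos'],o['wrist_force'],o['opening'],abs(o['joint_vel']).max())
cv2.imwrite('pics/c9.png',cv2.resize(cv2.imread('pics/sc9.png')[80:360,150:480],None,fx=2,fy=2))
E
```

```text
[577.40418736  94.52127274 195.44499278] [-0.30942592  0.90997343 -3.27914725] 0.6773132569773457 0.002938391358836695
```

View pics/c9.png

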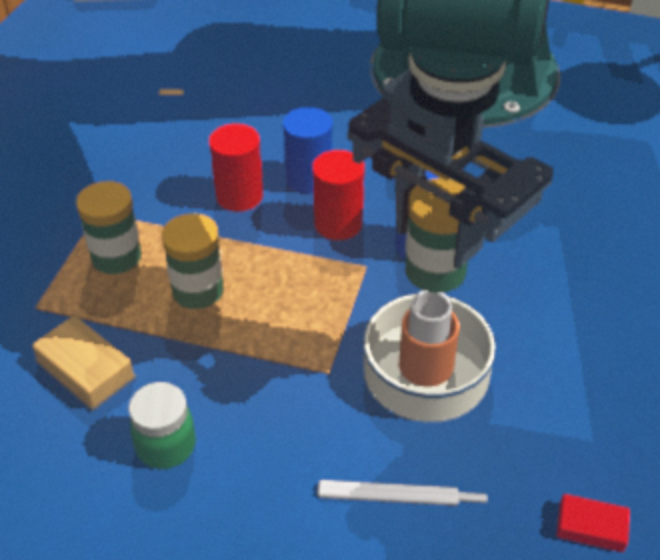

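The tin is held upright and still above the nested cups at crop (435,240). The other two stand on the mat, and the bystanders look untouched.

```bash
python3 -c "
from workcell import r
print(r.job_done())"
```

```text
the job is handed in; nothing more can be done
None
```

The job is done and handed in at about 32 s of the 72 s allowed; no verdict comes back, so these are my own checks.

**What I did:** I stood the copper cup in the white pot and the narrow cup in the copper one. I then hefted the three tins from left to right and set each one back on the mat.

**Weights:** The wrist force read about 3.05 N for the left tin, 1.9 N for the middle and 1.9 N for the right, with an empty reading of about -0.1 N. I lifted the left tin again and it read 3.3 N, so it is the heaviest. Its first reading was below the 3.3–3.6 N expected for the fullest tin, but within sensor noise of about 0.5 N per reading.

**Last checks:**
- **Held tin:** it was held still and upright. The gripper was at (577, 95), within about 1 mm of where I let go of the narrow cup. That puts the tin's underside about 154 mm above the bench, roughly 50 mm clear of the narrow cup's rim.
- **Everything else:** in the last picture the cups were nested, the other two tins stood on the mat, and the block, jar, pick and gummi looked untouched.

**Fits that failed or disagreed:** Three camera fits went wrong along the way. Two were of tin lids: one was blocked by the arm and the other got mixed up with the cork. I used the earlier overlay positions for those, and the grasps confirmed them. The third was an early side-view fit of the copper cup that was about 26 mm out because I gave it the wrong height range. Redone over the cup's full height, it agreed with the other views.

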